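# Eject a test cartridge and trap it

## Task

One of the two cartridge docks has a test cartridge in it. Press that dock's black eject key fully down with one finger and, with the other finger waiting in front of the bay, stop the cartridge as it pops out, so that it sticks out a little past the gate but stays lying straight and flat on the dock and never shoots away. Do not lift or pinch the cartridge, leave the empty dock's key and everything else alone, and finish holding still: one finger keeping the key down, the other still stopping the cartridge.

Things in the scene. Friction and masses are not known exactly. Their poses are not given: they have to be found in the camera images.
- dock: The loaded dock, fixed. Origin: on the table under the middle of the gate. x runs from the gate (x = 0) along the bay to the pusher housing, z up; the cartridge is ejected towards -x. Base block x -50 to 125 mm, y -34 to 64 mm, its flat top (the deck) 20 mm above the table. Housing behind the bay: x 78 to 125 mm, y -30 to 30 mm, 48 mm tall.
- bay_mouth (a point): Point on the deck in the middle of the gate (20 mm above the dock's origin), axes as the dock's. The bay behind it is open on top, between guide walls (x 0 to 78 mm, inner faces y = +-23.5, outer +-29.5 mm, tops 16 mm above the deck). In front lies a bare apron 50 mm long where only a finger can stop the cartridge.
- gate_top (a point): Middle of the upper edge of the gate, a steel tab 22 mm wide and 5 mm thick (x -5 to 0 mm) standing 8 mm above the deck before the cartridge. It is one piece with the eject key and sinks with it; the cartridge is let go when the key is about 7 to 8 mm down.
- pusher (a joint): Travel of the loaded dock's spring pusher behind the cartridge (m): 0 at the start, 0.040 run out to the front. It presses the cartridge to the gate with 3.5 N, still pushes with 1.5 N at the end of its travel, and shoots the cartridge out past the front in a fraction of a second if nothing is in the way.
- key_top (a point): Centre of the top of the loaded dock's eject key, a black pad 28 mm (x) by 24 mm (y) at x = -28, y = 46 mm in the dock's frame. It is 14 mm above the deck when up (8 mm below the cartridge's top) and 4 mm above it when fully down: with level fingertips, one can press it while the other stands low enough to stop the cartridge, clear of the deck.
- key (a joint): Travel of the loaded dock's eject key (m): 0 up, 0.010 down on its stop; fully down means beyond 0.007. Straight down, needs 3 N to start, 5 N at the stop, plus up to 4 N drag from the gate until the cartridge goes. It springs back when let go and would then push the gate up under the cartridge.
- cartridge: Test cartridge: white plastic block 70 (x) x 44 (y) x 22 mm tall, about 50 g, small window and round well on top, lying on the deck in the bay. Origin: centre of its underside, axes as the dock's. At the start its front is at the gate (origin at dock x = 35 mm). A little past the gate: front 6 to 36 mm past it (origin x = 29 to -1 mm); past 45 mm it has got away.
- spare_dock: The empty dock, identical to the loaded one but with no cartridge and its pusher run out to the front; fixed. Same frame and sizes. Leave it alone.
- spare_key (a joint): Travel of the empty dock's key (m), 0 up, 0.010 down. Not to be pressed.
- vial1: Bystander: small capped dropper vial, 20 mm across, 58 mm tall. Origin: centre of its underside. Leave it alone.
- vial2: Bystander: small capped dropper vial, 20 mm across, 58 mm tall. Origin: centre of its underside. Leave it alone.
- vial3: Bystander: small capped dropper vial, 20 mm across, 58 mm tall. Origin: centre of its underside. Leave it alone.
- cup: Bystander: open white plastic cup, 84 mm across, 120 mm tall. Origin: centre of its underside. Leave it alone.
- spray: Bystander: trigger spray bottle, 72 mm across, 230 mm tall. Origin: centre of its underside. Leave it alone.
- stamp: Bystander: hand stamp with dark wooden knob, 54 x 26 mm, 60 mm tall. Origin: centre of its underside. Leave it alone.
- ink_pad: Bystander: flat black and blue ink pad, 75 x 110 x 13 mm. Origin: centre of its underside. Leave it alone.
- kit_box: Bystander: cardboard test-kit box, 90 x 130 x 60 mm. Origin: centre of its underside. Leave it alone.
There are look-alikes about, which are no part of the job. What is shaped like the cartridge but green, orange or red is not meant.

How it is judged:
By the outcome, as a careful person would: the job done as asked, in the order asked, and still so for the second after the job is handed in, while the arm keeps its last pose, push and grip.
It also fails if it takes over 32 s, if anything falls off the work surface, if the arm or the gripper's body presses on something with over 40 N, if the wrist force passes 120 N, or if a joint passes its speed limit or range.

## Robot

A 6-joint arm with a two-finger parallel gripper is mounted at the origin on the work surface. World frame = base frame: x ahead of the robot, y to its left, z up, the work surface at z = 0. Lengths are in m, angles in rad, forces in N, time in s.
With the tool pointing down it reaches from about 0.35 to 0.85 m from the base axis. Payload 8.1 kg.
Tool frame: the origin (TCP) lies at the very end of the fingers, on their centre line; the grasp point (between the pads) lies 19 mm behind it (r.hold_point_z is the distance from the TCP to the grasp point, in m); x points along the fingers, y is the direction in which the jaws open and shut, and the axes are right-handed (so a half turn about x gives the same grasp; the last joint's range is limited). The gripper opens to 85 mm and grips with 20 to 120 N. Pads are 22 mm wide; open, the fingers measure 114 mm over their backs; the gripper's body (76 mm by 85 mm) begins 54 mm behind the grasp point. The pads swing forward as they close: fully open they stand 13 mm farther back than shut.
Start: joints at [-1.232, 0.13, 1.488, -0, 1.523, -0.085], TCP at [0.247, -0.547, 0.231] pointing down, gripper open.
Joint ranges: [-2.96, 2.96], [-0.89, 2.26], [0.02, 2.5], [-1.34, 4.48], [0, 2.73], [-2.66, 2.66]. Speed limits (rad/s): [2.39, 2.39, 2.79, 3.14, 3.14, 3.14].

## Interface

Orientations are given as a rotation vector (axis times angle).
In Python, from station import r, imaging gives the robot as it stands. Calls block until the motion is done:
- r.move_pose(position, orientation): joint-space move of the TCP to a pose.
- r.line_to(position, rot=None, speed=0.15): straight line of the TCP; rot=None keeps the orientation; speed is the mean speed in m/s.
- r.movej(angles): joint-space move.
- r.release() and r.grasp(strength=None): open the fingers fully, or close them until they stop; strength is the grip in N (None keeps the last).
- r.hold(seconds).
- r.solve_ik(position, orientation): joint angles nearest the present ones, or None.
- imaging.grab_frame(name): name is "scene" or "top"; returns a dict with "pixels" (400x640x3 uint8, blue, green, red), "depth" (400x640 float32, m along the optical axis (not along the pixel's ray), 0 where there is no reading), "fx", "fy", "cx", "cy" (pixels), "R" (3x3) and "t" (3): a world point X has camera coordinates R X + t. Camera axes: x right, y down, z forward; pixel columns grow to the right and rows downward; lengths in m; the calibration is good to about 2 mm. A picture is of the moment at which its call begins.
A pose or a line that the arm cannot do raises r.PlanningError and nothing moves.
- r.close_job(): hands the job in, once; it reports no verdict.
Readings, each from a call of its own:
- r.read_time(): time.
- r.read_joint_pos(): joint angles.
- r.read_joint_velocities(): joint speeds.
- r.read_joint_torque(): joint torques, N m.
- r.read_tcp_pos(): TCP position.
- r.read_tool_rot(): TCP orientation.
- r.read_force(): force on the tool from outside, world axes, zero at the start.
- r.read_torque(): the same for the moment, N m.
- r.read_gripper_width(): finger opening in m.
Only numpy, scipy, OpenCV 4.12 (cv2) and the standard library are available. Lean on these libraries where they do the work, as an engineer would, in place of code of your own. Each camera call takes 0.05 s, during which the arm holds its last target. There are 200 camera calls.

## Working session

There is one attempt and no reset: what is moved stays moved. The work goes in short steps, each a Python script; the robot and the scene stay as the last script left them, time stands still between calls to the robot, and variables do not carry over. Pictures are saved under pics/ and viewed, about 8 in all and at most 12, crops included, and the job is handed in when it is done.

```bash
ls; mkdir -p pics; python3 - <<'E'
from station import r, imaging
import cv2, pickle
for n in("scene","top"):
    f=imaging.grab_frame(n); pickle.dump(f,open(n+".pkl","wb")); cv2.imwrite(f"pics/{n}0.png",f["pixels"])
    print(n,f["fx"],f["cx"],f["cy"],f["R"],f["t"])
print(r.read_tool_rot(),r.read_tcp_pos(),r.read_gripper_width(),r.read_time(),r.hold_point_z)
E
```

```text
pics
scene 409.099252516267 321.7582287296172 201.1726995218614 [[ 0.01504997  0.99970311  0.01916196]
 [ 0.65662486  0.00457119 -0.75420348]
 [-0.75406716  0.02393296 -0.65636112]] [ 0.01650766 -0.32423616  1.48976265]
top 375.03028128960494 319.7823200403859 196.28700222607523 [[ 1.35982529e-02 -9.99902671e-01  3.12037019e-03]
 [-9.79238745e-01 -1.39483258e-02 -2.02229881e-01]
 [ 2.02253722e-01 -3.05614335e-04 -9.79333109e-01]] [-0.0400607   0.58128556  1.01641388]
[ 1.98790877  0.42940383 -1.98841209] [ 0.24655092 -0.54645019  0.23033771] 0.0854615712916277 0.1 0.0187
```

View pics/top0.png

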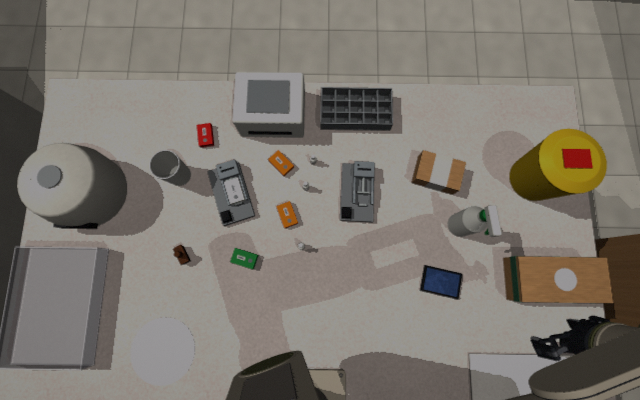

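View pics/scene0.png

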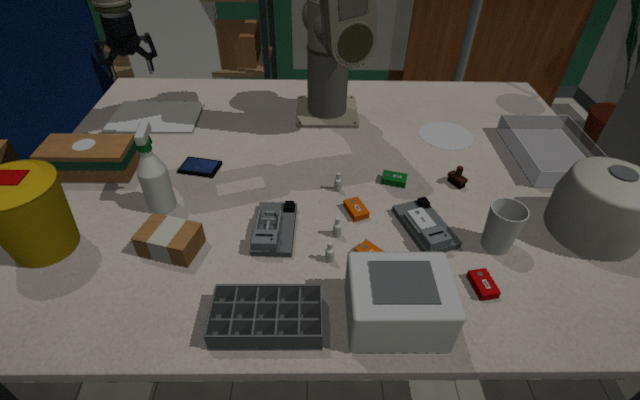

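Candidates in the top view: the dock at (233,192), with a white block in its bay, and the dock at (358,192), whose bay looks empty. The green, orange and red blocks are look-alikes. I'll enlarge both docks to confirm.

```bash
python3 - <<'E'
import pickle,cv2,numpy as np
f=pickle.load(open("top.pkl","rb"));p=f["pixels"]
a=cv2.resize(p[150:235,195:270],None,fx=5.2,fy=5.2,interpolation=cv2.INTER_CUBIC)
b=cv2.resize(p[150:235,320:395],None,fx=5.2,fy=5.2,interpolation=cv2.INTER_CUBIC)
cv2.imwrite("pics/crop1.png",np.hstack([a,b]))
# height map on loaded dock
v,u=np.mgrid[150:235,195:270];z=f["depth"][v,u]
c=np.stack([(u-f["cx"])/f["fx"]*z,(v-f["cy"])/f["fy"]*z,z],-1)
X=(c-f["t"])@f["R"]
h=(X[...,2]*1000).round().astype(int)
for row in h[4::5,10:68:3]: print(*row)
E
```

```text
4 0 6 0 -1 2 4 -2 3 2 0 1 1 -2 0 1 0 -3 0 0
-1 1 3 0 3 5 -2 2 -4 -1 -4 2 1 2 0 -1 1 2 3 3
3 -1 0 6 2 48 45 49 48 47 52 21 4 4 3 5 -2 -2 0 4
-1 0 2 18 49 51 51 47 52 50 49 35 2 2 -1 3 -5 0 6 -1
-3 19 24 20 18 50 50 52 49 49 48 41 22 0 -2 -3 -1 -3 1 -1
-3 1 19 22 20 49 39 33 40 43 43 38 33 2 0 2 1 1 3 -2
-3 2 19 21 19 19 35 41 44 44 45 43 37 21 1 0 3 -3 1 0
0 4 -1 22 23 23 41 43 41 44 42 43 39 30 5 1 -2 -2 0 3
0 2 -2 24 20 22 22 34 41 43 47 45 40 35 21 3 4 -5 0 1
1 0 -1 2 23 22 20 38 43 43 40 42 47 41 32 -1 3 -3 -1 -2
-1 3 1 -1 19 19 22 22 38 29 32 25 21 20 18 21 3 0 4 0
-3 -1 -2 2 3 21 20 21 21 21 23 23 21 19 20 23 -1 1 -1 -1
3 1 1 1 2 36 30 37 24 18 24 23 23 22 20 22 23 -3 1 -6
-4 1 2 0 1 19 34 35 37 18 21 20 18 11 0 1 -1 1 2 3
0 -2 0 1 4 0 22 21 9 3 0 2 0 4 1 1 0 4 0 2
-1 2 -2 2 -3 2 -1 -1 0 4 -2 3 1 -2 -2 -4 2 1 4 -1
-1 1 2 -2 -1 -4 3 1 1 5 -1 0 1 -3 -4 3 -2 2 1 0
```

View pics/crop1.png

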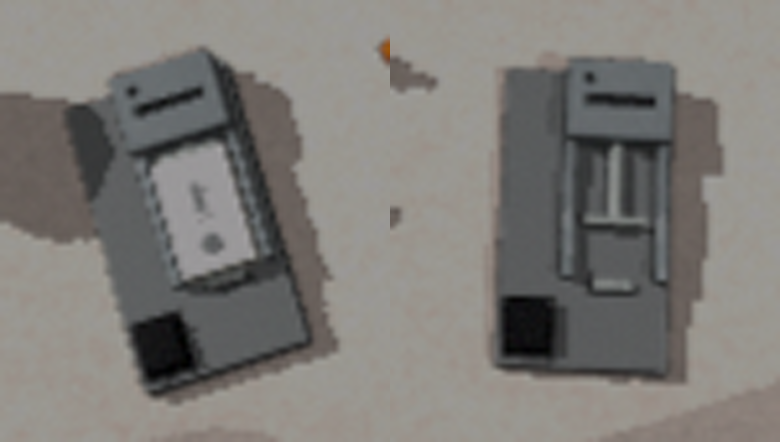

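```bash
cat > pose.py <<'E'
import pickle,cv2,numpy as np
def ray(f,u,v,z):
    d=f["R"].T@np.array([(u-f["cx"])/f["fx"],(v-f["cy"])/f["fy"],1]); o=-f["R"].T@f["t"]
    return o+d*(z-o[2])/d[2]
def blob(f,m,box):
    m=m.astype(np.uint8); k=np.zeros_like(m); x0,y0,x1,y1=box; k[y0:y1,x0:x1]=m[y0:y1,x0:x1]
    n,l,s,c=cv2.connectedComponentsWithStats(k); i=1+s[1:,4].argmax()
    ct,_=cv2.findContours((l==i).astype(np.uint8),0,2); q=max(ct,key=cv2.contourArea)
    return cv2.minAreaRect(q),s[i,4]
E
python3 - <<'E'
from pose import *
f=pickle.load(open("top.pkl","rb"));g=f["pixels"].astype(int)
v,u=np.mgrid[150:235,195:270];z=f["depth"][v,u]
c=np.stack([(u-f["cx"])/f["fx"]*z,(v-f["cy"])/f["fy"]*z,z],-1)
X=(c-f["t"])@f["R"]
m=(X[...,2]>.012)
n,l,s,_=cv2.connectedComponentsWithStats(m.astype(np.uint8)); m=l==1+s[1:,4].argmax()
P=X[m]; rect=cv2.minAreaRect((P[:,:2]*1000).astype(np.float32)); print("rect",rect)
for nm,mask,box,zz in(("cart",g.min(2)>125,(215,172,250,210),.042),("key",g.max(2)<35,(215,205,240,230),.034)):
    rc,a=blob(f,mask,box); b=np.array([ray(f,*q,zz) for q in cv2.boxPoints(rc)])
    print(nm,rc,a,ray(f,*rc[0],zz).round(4),[np.linalg.norm(b[i]-b[i+1]).round(4) for i in(0,1)], [np.degrees(np.arctan2(*(b[i+1]-b[i])[1::-1])).round(1) for i in (0,1)])
# base edge rays: deck-plane contour; heading from housing/deck points
D=P[(P[:,2]<.026)&(P[:,2]>.014)]; print("deck rect",cv2.minAreaRect((D[:,:2]*1000).astype(np.float32)),D[:,2].mean())
H=X[X[...,2]>.0465]; H=P[P[:,2]>.046]; print("housing c",np.median(H,0),len(H))
E
```

```text
rect ((497.6260070800781, 160.24014282226562), (444.52752685546875, 144.52220153808594), 37.17412567138672)
cart ((233.16973876953125, 189.89907836914062), (23.275178909301758, 14.5589599609375), 73.3007583618164) 317 [0.6009 0.2216 0.042 ] [np.float64(0.0423), np.float64(0.0706)] [np.float64(-71.7), np.float64(-160.7)]
key ((226.22640991210938, 216.29246520996094), (11.400925636291504, 9.3405179977417), 74.05460357666016) 106 [0.5239 0.2389 0.034 ] [np.float64(0.0268), np.float64(0.0339)] [np.float64(-72.8), np.float64(-160.9)]
deck rect ((596.3283081054688, 235.68475341796875), (174.66824340820312, 98.41168212890625), 18.91253089904785) 0.020792333271295323
housing c [0.65908805 0.23998499 0.04883399] 312
```

```bash
cat > geo.py <<'E'
import numpy as np, cv2
from scipy.spatial.transform import Rotation as Ro
from station import r, imaging
yaw=np.radians(19.0); O=np.array([.5663,.2096]); ex=np.array([np.cos(yaw),np.sin(yaw)]); ey=np.array([-ex[1],ex[0]])
def W(x,y,z):  # dock mm -> world m, z from table mm
    return np.append(O+(x*ex+y*ey)/1000,z/1000)
def rot(s=1):
    X=np.array([0,0,-1.]);Y=s*np.append(ey,0);return Ro.from_matrix(np.column_stack([X,Y,np.cross(X,Y)])).as_rotvec()
def dock(p): d=(np.array(p[:2])-O)*1000; return np.round([d@ex,d@ey,p[2]*1000],1)
E
python3 - <<'E'
from geo import *
r.grasp(20)
p=r.read_tcp_pos(); r.line_to([p[0],p[1],.36],speed=.3); print(r.read_time())
q0=r.read_joint_pos()
for s in(1,-1):
    q=r.solve_ik(W(-23,22.5,80),rot(s)); print(s,None if q is None else np.round(q,2))
    if q is not None and (s==1 or best is None or abs(q-q0).max()<abs(best[0]-q0).max()): best=(q,s)
    elif s==1: best=None
s=best[1]; print("s",s)
r.move_pose(W(-23,22.5,200),rot(s)); print(r.read_time())
r.line_to(W(-23,22.5,60),speed=.25)
print(dock(r.read_tcp_pos()),r.read_force(),r.read_gripper_width(),r.read_time())
for n in("scene","top"):
    f=imaging.grab_frame(n)["pixels"]
    c=f[150:270,360:480] if n=="scene" else f[150:240,190:280]
    cv2.imwrite(f"pics/{n}1.png",cv2.resize(c,(600,600),interpolation=cv2.INTER_CUBIC))
E
```

```text
1.4417
1 [ 0.31  0.2   1.69 -0.    1.25 -1.6 ]
-1 [ 0.31  0.2   1.69 -0.    1.25  1.55]
s 1
4.3833
[-22.1  22.2  61.2] [0.3969167  1.04140278 0.70006673] -0.0003567330401599873 5.0917
```

View pics/scene1.png

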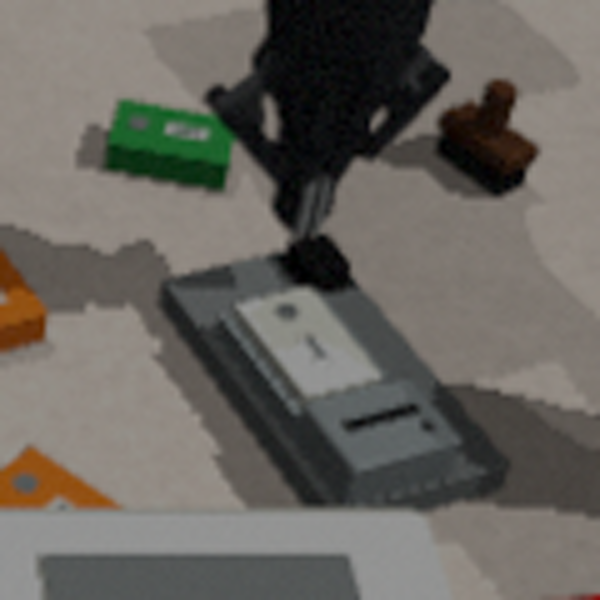

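The close view shows the closed fingers just above the key at crop (310,240), but black on black hides their outline. I'll measure the fingertip width from depth.

```bash
python3 - <<'E'
from geo import *
for n in("scene","top"):
    f=imaging.grab_frame(n); v,u=np.mgrid[0:400,0:640]; z=f["depth"]
    c=np.stack([(u-f["cx"])/f["fx"]*z,(v-f["cy"])/f["fy"]*z,z],-1); X=((c-f["t"])@f["R"])[z>0]
    d=(X[:,:2]-O)*1000; D=np.column_stack([d@ex,d@ey,X[:,2]*1000])
    D=D[(abs(D[:,0]+22)<40)&(abs(D[:,1]-22)<60)]
    for a in range(50,130,8):
        s=D[(D[:,2]>=a)&(D[:,2]<a+8)]
        if len(s)>2: print(n,a,len(s),"y",np.percentile(s[:,1],[2,98]).round(1),"x",np.percentile(s[:,0],[2,98]).round(1))
f=imaging.grab_frame("scene");c=f["pixels"][150:215,395:460]
c=cv2.resize(c,(600,600),interpolation=cv2.INTER_CUBIC);cv2.imwrite("pics/tip.png",np.clip(c.astype(float)*2.5,0,255))
E
```

```text
scene 66 20 y [ 8.9 32. ] x [-20.8  -8.6]
scene 74 32 y [ 7.8 33.5] x [-28.1  -8.7]
scene 82 29 y [ 7. 34.] x [-25.7  -8.8]
scene 90 28 y [ 7.9 32.6] x [-23.7  -8.3]
scene 98 22 y [ 6.7 35.7] x [-16.5  -7.9]
scene 106 49 y [-6.5 50.9] x [-16.9  -6.3]
scene 114 83 y [-12.1  57.7] x [-29.2  -6.8]
scene 122 67 y [-21.5  63.5] x [-34.5  -4.2]
top 74 3 y [10.5 17.5] x [-32.2 -28.2]
top 82 4 y [10.4 18.3] x [-34.  -24.8]
top 106 4 y [-4.1 10.4] x [-34.5 -29.1]
top 114 14 y [-8.5  6.3] x [-34.6 -22.3]
top 122 10 y [-18.6   6.5] x [-34.2 -27.1][ WARN:0@3.831] global loadsave.cpp:1063 imwrite_ Unsupported depth image for selected encoder is fallbacked to CV_8U.
```

View pics/tip.png

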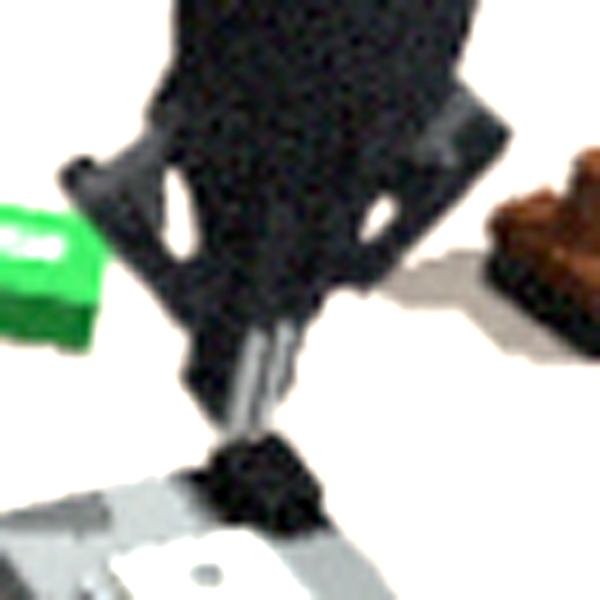

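The fingers can only be fully open or fully shut. Open, the 85 mm gap cannot have one finger on the key and the other in front of the cartridge. Shut side by side across dock y, they measure about 25 mm and bridge the 12 mm between key and cartridge. I'll feel for the key's inner edge with light touches of 2 mm or less, since release comes at 7–8 mm.

```bash
python3 - <<'E'
from geo import *
r.line_to(W(-25,23,38),speed=.1); r.hold(.2); b=np.array(r.read_force()); print(dock(r.read_tcp_pos()),b.round(2))
for y in(23,25,27,29):
    r.line_to(W(-25,y,38),speed=.05); r.line_to(W(-25,y,32),speed=.03); r.hold(.15)
    F=np.array(r.read_force())-b; print(y,dock(r.read_tcp_pos()),F.round(2),round(r.read_time(),2))
    if abs(F[2])>1.5: break
    r.line_to(W(-25,y,38),speed=.06)
E
```

```text
[-24.5  23.   38.6] [-0.74  0.12 -0.55]
23 [-25.  23.  32.] [1.01 0.51 1.56] 6.67
```

```bash
python3 - <<'E'
from geo import *
def rd(n=8):
    a=[]
    for _ in range(n): r.hold(.02); a.append(r.read_force())
    return np.mean(a,0).round(2)
print("y23 z32",rd())
r.line_to(W(-25,23,30),speed=.03); print("z30",dock(r.read_tcp_pos()),rd())
r.line_to(W(-25,23,38),speed=.06); print("z38",rd())
r.line_to(W(-25,21,38),speed=.05);r.line_to(W(-25,21,30.5),speed=.04); print("y21 z30.5",rd(),dock(r.read_tcp_pos()))
print(r.read_time())
E
```

```text
y23 z32 [-0.05  0.09 -0.15]
z30 [-25.2  23.   29.8] [ 0.15 -0.18  0.19]
z38 [ 0.15  0.2  -0.39]
y21 z30.5 [0.38 0.21 0.1 ] [-25.   21.   30.5]
8.3167
```

```bash
python3 - <<'E'
from geo import *
def rd(n=8):
    a=[]
    for _ in range(n): r.hold(.02); a.append(r.read_force())
    return np.mean(a,0).round(2)
for y in(25,26.5,28,29.5,31):
    r.line_to(W(-25,y,37),speed=.06); r.line_to(W(-25,y,31),speed=.05)
    F=rd(); print(y,dock(r.read_tcp_pos()),F,round(r.read_time(),2))
    if F[2]>1.5: break
    r.line_to(W(-25,y,37),speed=.08)
E
```

```text
25 [-25.2  24.9  30.7] [-0.09 -0.18  0.02] 8.99
26.5 [-24.7  26.5  31.2] [1.32 0.76 2.23] 9.89
```

```bash
python3 - <<'E'
from geo import *
def rd(n=8):
    a=[]
    for _ in range(n): r.hold(.02); a.append(r.read_force())
    return np.mean(a,0).round(2)
r.line_to(W(-25,26.5,37),speed=.08); r.line_to(W(-25,28.2,37),speed=.05)
for z in(31,29): r.line_to(W(-25,28.2,z),speed=.05); print(z,dock(r.read_tcp_pos()),rd(),round(r.read_time(),2))
f=imaging.grab_frame("scene");c=f["pixels"][160:260,380:480]
cv2.imwrite("pics/press.png",np.clip(cv2.resize(c,(600,600),interpolation=cv2.INTER_CUBIC)*1.8,0,255).astype(np.uint8))
E
```

```text
31 [-24.9  28.2  30.8] [0.25 0.44 1.85] 10.79
29 [-24.8  28.2  29.1] [0.51 0.53 3.16] 11.18
```

View pics/press.png

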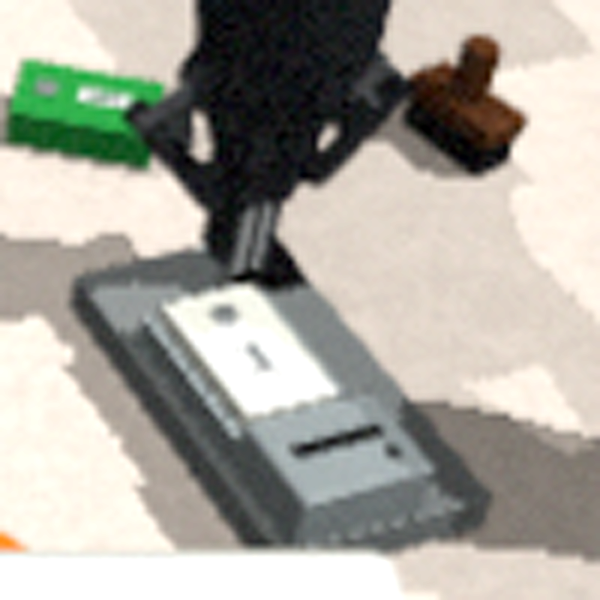

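```bash
python3 - <<'E'
from geo import *
from pose import ray
f=imaging.grab_frame("scene")
g=f["pixels"].astype(int)
for nm,u,v,z in(("finger edge",235,255,.042),("tip near left",230,276,.029),("tip near right",266,276,.029),("cart R front",237,282,.042),("cart L front",160,302,.042),("wallL end",145,318,.036)):
    print(nm,dock(ray(f,380+u/6,160+v/6,z)))
for v in range(190,214,2): print(v,*g[v,410:434].max(1))
E
```

```text
finger edge [-14.2  22.2  42. ]
tip near left [-15.   22.8  29. ]
tip near right [-10.   37.8  29. ]
cart R front [ 1.5 14.1 42. ]
cart L front [  2.2 -23.2  42. ]
wallL end [  3.5 -30.   36. ]
190 57 24 12 21 16 12 11 18 9 6 16 13 18 18 15 17 14 18 18 36 71 66 50 58
192 129 91 38 14 20 16 19 18 12 13 17 20 17 19 13 21 23 23 62 115 125 125 126 126
194 140 144 122 85 39 18 13 11 19 17 18 36 33 34 60 42 42 111 123 124 125 124 122 123
196 141 143 143 137 80 24 9 12 1 19 46 72 54 48 67 44 85 118 126 124 124 125 126 127
198 140 141 142 111 49 13 10 14 9 32 63 70 40 65 64 56 110 120 122 125 126 127 129 126
200 136 132 134 102 47 11 14 12 8 44 71 61 45 69 45 18 50 100 122 123 124 125 124 124
202 56 53 53 54 45 24 14 17 27 57 69 41 59 61 29 15 11 13 73 117 124 125 121 124
204 54 56 56 53 53 54 45 40 47 70 59 33 64 40 20 15 9 19 17 53 110 125 125 126
206 56 55 54 55 55 51 46 40 29 16 12 20 16 12 13 14 13 20 9 11 34 103 123 127
208 75 68 60 76 89 106 101 117 130 139 141 142 115 83 55 43 44 55 58 70 77 76 88 112
210 138 142 141 140 141 134 128 125 127 138 141 141 140 140 124 93 80 76 76 78 76 76 75 75
212 141 140 140 140 128 100 77 79 78 109 133 141 141 140 141 135 108 83 76 74 76 74 74 75
```

```bash
python3 - <<'E'
from geo import *
fs=[imaging.grab_frame("scene") for _ in range(6)];f=fs[0]; z=np.median([g["depth"] for g in fs],0)
v,u=np.mgrid[0:400,0:640]
c=np.stack([(u-f["cx"])/f["fx"]*z,(v-f["cy"])/f["fy"]*z,z],-1); X=(c-f["t"])@f["R"]
d=(X[...,:2]-O)*1000
for vv in range(190,208,2):
    print(vv," ".join(f"{a:.0f},{b:.0f},{h:.0f}" for a,b,h in zip((d@ex)[vv,412:430],(d@ey)[vv,412:430],X[vv,412:430,2]*1000)))
print(r.read_time())
E
```

```text
190 -13,-9,93 -13,-6,92 -11,-4,93 -12,-1,91 -18,7,85 -20,11,82 -19,14,82 -14,13,87 -13,15,87 -12,17,87 -13,21,85 -13,24,85 -16,30,80 -13,30,82 -12,32,83 -13,36,81 -12,38,81 -18,47,74
192 -12,-8,87 -13,-5,86 -12,-2,85 -12,1,84 -13,4,83 -18,11,77 -16,13,79 -13,13,81 -12,16,80 -12,19,79 -12,22,79 -17,28,74 -15,30,75 -12,31,77 -13,35,75 -11,37,76 -12,40,74 -85,103,0
194 -92,53,1 -15,-2,77 -12,-1,79 -10,1,79 -13,5,76 -18,13,70 -16,14,71 -13,15,74 -13,17,73 -11,20,74 -14,25,70 -16,30,67 -16,32,67 -12,33,69 -12,35,69 -79,93,0 -79,96,-1 -78,100,-1
196 -85,49,-0 -83,51,1 -30,14,53 -26,14,57 -25,16,57 -17,13,64 -18,17,62 -17,20,62 -16,21,63 -13,22,65 -14,26,63 -13,29,63 -14,33,61 -18,39,56 -72,86,0 -72,89,-1 -71,92,-1 -70,94,-0
198 -77,44,0 -76,47,0 -28,14,48 -25,15,50 -20,14,55 -17,15,57 -17,18,56 -17,20,56 -13,21,58 -13,24,58 -14,28,56 -15,31,54 -14,34,54 -17,40,50 -65,81,0 -64,84,-0 -64,88,-1 -63,90,-1
200 -71,42,-2 -68,43,0 -27,14,42 -26,17,42 -19,14,49 -17,16,50 -19,20,47 -17,22,49 -14,23,50 -15,27,49 -14,29,49 -15,33,47 -17,38,43 -30,51,30 -57,77,-0 -56,79,0 -57,83,-1 -54,84,1
202 -43,21,20 -42,24,20 -42,27,20 -20,13,41 -17,15,43 -17,18,42 -18,21,41 -14,21,44 -12,23,45 -14,27,42 -13,30,42 -14,34,40 -25,45,29 -23,48,29 -22,50,29 -23,53,28 -49,78,-0 -47,81,0
204 -36,18,20 -34,19,21 -34,22,20 -33,25,20 -17,16,36 -20,21,32 -15,20,36 -13,22,38 -14,26,36 -13,28,36 -14,32,34 -17,38,30 -17,41,29 -17,44,28 -15,45,30 -14,48,29 -13,51,29 -14,54,28
206 -30,14,19 -27,15,21 -28,19,19 -26,21,21 -26,24,20 -24,26,20 -23,28,21 -22,30,21 -19,32,23 -14,30,28 -12,32,29 -13,36,27 -13,39,26 -13,43,25 -13,46,24 -12,48,24 -13,52,23 -14,56,20
11.575
```

Depth confirms the geometry. The key top is at z≈29 mm, pressed 5 mm and level with the tip. The outer finger rests on its inner edge, and the other finger covers y≈15–22 of the cartridge front at x≈-14 to -17. Now I'll press the rest of the way.

```bash
cat > look.py <<'E'
from geo import *
def rd(n=8):
    a=[]
    for _ in range(n): r.hold(.02); a.append(r.read_force())
    return np.mean(a,0).round(2)
def look(tag):
    fs=[imaging.grab_frame("scene") for _ in range(4)];f=fs[0]; z=np.median([g["depth"] for g in fs],0)
    c=f["pixels"][160:260,380:480]
    b=imaging.grab_frame("top")["pixels"][160:230,205:275]
    o=np.hstack([cv2.resize(q,(400,400),interpolation=cv2.INTER_CUBIC) for q in(c,b)])
    cv2.imwrite(f"pics/{tag}.png",np.clip(o*1.8,0,255).astype(np.uint8))
    v,u=np.mgrid[0:400,0:640]
    P=np.stack([(u-f["cx"])/f["fx"]*z,(v-f["cy"])/f["fy"]*z,z],-1); X=(P-f["t"])@f["R"]
    d=(X[...,:2]-O)*1000; D=np.dstack([d@ex,d@ey,X[...,2]*1000])
    w=(f["pixels"].min(2)>110)&(abs(D[...,1])<26)&(D[...,0]>-60)&(D[...,0]<80)&(D[...,2]>32)
    print("cart n",w.sum(),"c",D[w].mean(0).round(1),"x",np.percentile(D[w][:,0],[1,99]).round(1),"y",np.percentile(D[w][:,1],[1,99]).round(1),"zstd",D[w][:,2].std().round(1))
    x0=D[w]; A=np.column_stack([x0[:,:2],np.ones(len(x0))]); print("top plane",np.linalg.lstsq(A,x0[:,2],rcond=None)[0].round(3))
    k=(f["pixels"].max(2)<30)&(abs(D[...,0]+28)<12)&(abs(D[...,1]-48)<8)&(D[...,2]<40); print("key z",np.median(D[k][:,2]).round(1) if k.any() else None,k.sum())
E
python3 - <<'E'
from look import *
look("pre")
r.line_to(W(-25,28.2,23.6),speed=.06)
print(dock(r.read_tcp_pos()),rd(),r.read_time())
look("post1")
E
```

```text
cart n 357 c [34.8 -1.9 86.2] x [ 1.8 70.9] y [-23.4  23.9] zstd 123.9
top plane [-2.82400e+00  1.26000e-01  1.84788e+02]
key z 29.1 13
[-24.8  28.2  23.9] [0.78 0.62 5.39] 12.2083
cart n 358 c [18.7 -1.5 95.3] x [-15.   53.8] y [-23.3  23.7] zstd 132.8
top plane [ -1.969   1.513 134.399]
key z 24.0 13
```

View pics/post1.png

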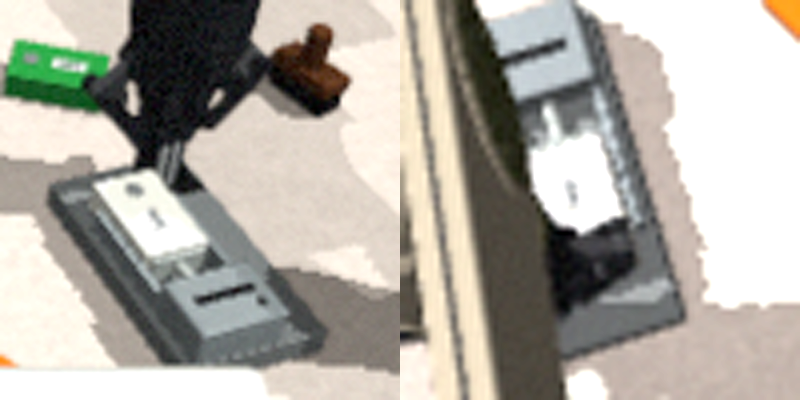

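The cartridge (left half, around (150,215)) has stopped about 16 mm past the gate and looks straight in the bay. The key top is at 24.0 mm, fully down. One stability and flatness check before handing in.

```bash
sed -i 's/(D\[...,2\]>32)/(D[...,2]>32)\&(D[...,2]<60)/' look.py; cat >> look.py <<'E'
    m=np.where(w,255,0).astype(np.uint8); q=cv2.minAreaRect(D[w][:,:2].astype(np.float32)); print("rect",np.round(q[0],1),np.round(q[1],1),round(q[2],1))
E
python3 - <<'E'
from look import *
r.hold(.8); look("post2"); F=rd(); print(dock(r.read_tcp_pos()),F,r.read_time())
r.close_job()
E
```

```text
cart n 307 c [21.1 -2.4 41.8] x [-15.1  54.4] y [-23.3  23. ] zstd 1.5
top plane [-2.0000e-02 -3.0000e-02  4.2141e+01]
key z 23.9 14
rect [25.2  0.3] [85.9 48.3] 1.9
[-24.8  28.2  23.9] [0.52 0.94 5.32] 13.6417
the job is handed in; nothing more can be done
```

The eject key on the loaded dock is fully down, and the cartridge is stopped about 15–16 mm past the gate. I handed the job in at about 13.6 s on the robot clock, with the arm holding still.

- **Method:** The gripper can only be fully open or fully shut, and open it is too wide to reach both the key and the cartridge. I used the shut fingers side by side across the dock. One pressed the inner edge of the key while the other stood in front of the bay.
- **Key:** Its top was at 23.9 mm, where fully down is 24 mm, and the press force held at about 5.3 N. It had not moved when I looked again about a second later.
- **Cartridge:** Its top was at about 42 mm and level within about 2°. It lay between the guide walls, about 2° off straight or less.

**Weaker points:**
- The first flatness fit was spoiled by stray background points. I repeated it with those filtered out, and the figures above are from that fit.
- In that second fit the outline box was too long (86 mm against 70 mm). I took the cartridge position from its edges instead.
- The finger sits only about 2–3 mm onto the key, and the stop is near the cartridge's +y edge, not its centre.
- My feel for the key edge at 23 mm first read as a touch, but that was sensor noise. Repeated, averaged touches put real contact at 25–26.5 mm.
- I did not check the other objects in a final picture. The arm's path was planned clear of them.

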